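Build the sieve tower on the shaker

TASK

Someone put the coarse sieve straight onto the receiver pan of the sieve shaker: lift it off and set it aside upright on the cork mat. Then build the tower on the pan in this order, each part fully seated in the one below: fine sieve, medium sieve, coarse sieve, and last the lid. Leave the glass dish, the small jar and the brush where they are.

Things in the scene. Friction and masses are not known exactly. Their poses are not given: they have to be found in the camera images.
- shaker: White round sieve shaker, 130 mm across, 30 mm high, fixed to the bench; at its centre an open steel receiver pan, fixed, 60 mm outside, bore 55, 25 mm deep, rim 58 mm above the origin. Origin: centre of the shaker's underside, on the pan's axis, z up. A part seated in the pan has its origin 48 mm above this one. The coarse sieve sits in it at the start.
- mat: Flat round cork mat, 110 mm across, 4 mm thick, fixed to the bench, empty at the start. Origin: centre of its underside, z up.
- fine_sieve: Shallow steel sieve, deck a plain bright disc. Origin: centre of underside, z up. Round. From below: tapered spigot 10 mm high (45 mm across at foot, 51 at top), then frame 60 mm outside, 36 mm high, open above, bore 55; 46 mm high in all. Stands on its spigot. Seated, the frame's shoulder rests on the rim below. A part seated in it has its origin 36 mm above this one. About 0.09 kg.
- medium_sieve: Middle-height steel sieve, deck a close 6 mm grid. Origin: centre of underside, z up. Round. From below: tapered spigot 10 mm high (45 mm across at foot, 51 at top), then frame 60 mm outside, 46 mm high, open above, bore 55; 56 mm high in all. Stands on its spigot. Seated, the frame's shoulder rests on the rim below. A part seated in it has its origin 46 mm above this one. About 0.1 kg.
- coarse_sieve: Tallest steel sieve, deck of only 3 bars each way. Origin: centre of underside, z up. Round. From below: tapered spigot 10 mm high (45 mm across at foot, 51 at top), then frame 60 mm outside, 56 mm high, open above, bore 55; 66 mm high in all. Stands on its spigot. Seated, the frame's shoulder rests on the rim below. A part seated in it has its origin 56 mm above this one. About 0.12 kg.
- sieve_lid: Steel lid with a black knob. Origin: centre of underside, z up. Round. From below: tapered spigot 10 mm high (45 mm across at foot, 51 at top), then a disc 60 mm across and 5 mm thick, and on it an upright round knob 22 mm in diameter and 30 mm high; 45 mm high in all (knob from 15 to 45 mm above the origin). Stands on its spigot on the bench, knob up. About 0.08 kg.
- dish: Bystander: open glass dish, 70 mm across, 15 mm high, amber inside. Origin: centre of its underside. Loose; leave alone.
- jar: Bystander: small closed jar with white cap, 42 mm across, 45 mm high. Origin: centre of its underside. Loose; leave alone.
- brush: Bystander: sieve brush lying flat, wooden handle and black bristle block, 126 mm long, 18 mm wide, 11 mm high. Origin: on the underside, near the middle, x along the brush towards the bristles (it reaches from x = -65 mm to x = +61 mm). Loose; leave alone.
Things that resemble listed ones, but are neither listed nor needed, are in the scene too. Leave any orange look-alike of the fine_sieve alone. What is shaped like the sieve_lid but orange is not meant.

How it is judged:
On the way, in this order (a step that is already met when the one before it is completed fails the run):
1. the coarse sieve is set aside upright on the cork mat and let go (horizontal distance between coarse_sieve and mat below 0.03 m and z of coarse_sieve in the frame of mat between 0.001 and 0.007 m and angle between coarse_sieve's own z axis and vertical below 0.06 rad and linear speed of coarse_sieve below 0.02 m/s and contact force between the fingers and coarse_sieve below 0.1 N), for 0.2 s.
2. the fine sieve is seated in the pan (horizontal distance between fine_sieve and shaker below 0.005 m and z of fine_sieve in the frame of shaker between 0.045 and 0.051 m and angle between fine_sieve's own z axis and vertical below 0.06 rad and linear speed of fine_sieve below 0.02 m/s), for 0.2 s.
3. the medium sieve is seated in the fine sieve (all of step 2 and horizontal distance between medium_sieve and fine_sieve below 0.005 m and z of medium_sieve in the frame of fine_sieve between 0.033 and 0.039 m and angle between medium_sieve's own z axis and vertical below 0.06 rad and linear speed of medium_sieve below 0.02 m/s), for 0.2 s.
4. the coarse sieve is seated in the medium sieve (all of step 3 and horizontal distance between coarse_sieve and medium_sieve below 0.005 m and z of coarse_sieve in the frame of medium_sieve between 0.043 and 0.049 m and angle between coarse_sieve's own z axis and vertical below 0.06 rad and linear speed of coarse_sieve below 0.02 m/s), for 0.2 s.
At the end, for the whole second after the job is handed in: On the shaker's pan stand, from below, the fine sieve, medium sieve, coarse sieve and lid, each seated in the part below (centred within 5 mm, height within 3 mm of home, tilted less than 0.06 rad), all released and at rest (all of step 4 and horizontal distance between sieve_lid and coarse_sieve below 0.005 m and z of sieve_lid in the frame of coarse_sieve between 0.053 and 0.059 m and angle between sieve_lid's own z axis and vertical below 0.06 rad and linear speed of sieve_lid below 0.02 m/s); the robot touches nothing.
It fails at once if the dish is moved more than 25 mm (distance of dish from where it was at the start of the episode above 0.025 m).
It fails at once if the jar is moved more than 25 mm (distance of jar from where it was at the start of the episode above 0.025 m).
It fails at once if the brush is moved more than 25 mm (distance of brush from where it was at the start of the episode above 0.025 m).
It also fails if it takes over 133 s, if anything falls off the work surface, if the arm or the gripper's body presses on something with over 40 N, if the wrist force passes 120 N, or if a joint passes its speed limit or range.

ROBOT

A 6-joint arm with a two-finger parallel gripper is mounted at the origin on the work surface. World frame = base frame: x ahead of the robot, y to its left, z up, the work surface at z = 0. Lengths are in m, angles in rad, forces in N, time in s.
With the tool pointing down it reaches from about 0.35 to 0.775 m from the base axis. Payload 7.3 kg.
Tool frame: the origin (TCP) lies midway between the tips of the shut fingers; the grasp point (between the pads) lies 19 mm behind it (robot.grip_depth is the z of the grasp point in the tool frame, in m); z points along the fingers, y is the line along which they close (so a half turn about z gives the same grasp; the last joint's range is limited). The gripper opens to 92 mm and grips with 3 to 60 N. Pads are 19 mm wide; open, the fingers measure 130 mm over their backs; the gripper's body (75 mm by 190 mm) begins 47 mm behind the grasp point.
Start: joints at [-1.407, 0.342, 1.524, -0, 1.275, -0.146], TCP at [0.16, -0.5, 0.227] pointing down, gripper open.
Joint ranges: [-2.53, 2.53], [-0.77, 2.02], [0.04, 2.7], [-1, 4.14], [0.28, 2.66], [-3.11, 3.11]. Speed limits (rad/s): [2.57, 2.57, 3.14, 3.14, 3.14, 3.14].

INTERFACE

Orientations are given as [roll, pitch, yaw] about the fixed x, y, z axes, in that order (R = Rz(yaw) Ry(pitch) Rx(roll)).
In Python, from cell import robot, viewer gives the robot as it stands.
- The arm moves only by the tool step_arm, never from a script. Its argument "increments" is a list of rows, each an object with "delta_pos": the shift along the tool's x, y, z in cm, a list of three; "dr": the turn, a rotation vector about the tool's x, y, z in degrees, a list of three; "fingers": the closure, from -1 (fully open) to 1 (shut), so that 0 is half open. In form: [{"delta_pos": [tx, ty, tz], "dr": [wx, wy, wz], "fingers": fingers}, ...]. A call has exactly 5 rows; each row is the pose to reach, as a shift and turn from the pose commanded when the call began, along the tool's axes at that moment; what a row does not reach only later rows make up. A row lasts 1/8 s, in which the tool goes at most 62.5 mm and 10.7 degrees, less where a joint would pass 70% of its speed; a pose out of reach is approached as far as the arm can. A call with a gripper value outside its range is refused whole. The fingers move at their own pace and stop on an object; "newtons" is the grip in N (left out, the last holds). Time passes only in rows, so rows that repeat a pose let the fingers close, or fill a call up. It gives the time, the measured TCP pose, the force, the opening and the grip force at its end, in the units of the state.
- robot.observe(): the state, without advancing time (a new reading comes with each control period).
- viewer.read_camera(name): name is "side" or "top"; returns the picture (480x640x3 uint8, red, green, blue); there is no depth.
- viewer.camera_params(name): a dict with "K" (3x3 intrinsics, pixels), "T" (4x4, takes a point from camera to world coordinates). Camera axes: x right, y down, z forward; pixel columns grow to the right and rows downward; lengths in m; the calibration is good to about 2 mm. A picture is of the moment at which its call begins. camera_params takes no time and is no camera call.
- robot.hand_in(): hands the job in; it is judged then, once.
The state is a dict: "time": time; "qpos": joint angles; "qvel": joint speeds; "joint_efforts": joint torques, N m; "tool_pos": TCP position; "tool_rot": TCP orientation; "contact_force": force on the tool from outside, world axes, zero at the start; "torque": the same for the moment, N m; "opening": finger opening in m; "grip_force": force on a finger pad.
Only numpy, scipy, OpenCV 4.12 (cv2) and the standard library are available. Lean on these libraries where they do the work, as an engineer would, in place of code of your own. Each camera call takes 0.05 s, during which the arm holds its last target. There are 200 camera calls.

## Working session

There is one attempt and no reset: what is moved stays moved. The work goes in short steps, Python scripts to look and compute and a tool call to move; the robot and the scene stay as the last step left them, time stands still between calls to the robot, and variables do not carry over. Pictures are saved under pics/ and viewed, at most 14 in all, crops included, and the job is handed in when it is done.

Besides the shell and the picture viewer there is one more tool, called after "Request:" as a command line: name --argument value ..., lists and objects as JSON in quotes. step_arm: Moves the arm, as the interface text tells. Its arguments: {"type":"object","properties":{"increments":{"type":"array"},"newtons":{"type":"number"}},"required":["increments"]}

```bash
mkdir -p pics; ls
python3 - <<'E'
from cell import robot, viewer
import cv2,numpy as np
for n in("top","side"):
    im=viewer.read_camera(n); cv2.imwrite(f"pics/{n}0.png",im[:,:,::-1])
    p=viewer.camera_params(n); print(n,np.round(p["K"],1).tolist(),np.round(p["T"],4).tolist())
s=robot.observe(); print({k:np.round(v,3).tolist() for k,v in s.items()}, robot.grip_depth)
E
```

```text
pics
top [[572.0, 0.0, 313.7], [0.0, 572.0, 239.2], [0.0, 0.0, 1.0]] [[0.0205, -0.9901, 0.1387, 0.3462], [-0.9997, -0.0221, -0.0101, 0.0063], [0.0131, -0.1385, -0.9903, 1.3085], [0.0, 0.0, 0.0, 1.0]]
side [[569.3, 0.0, 322.8], [0.0, 569.3, 241.3], [0.0, 0.0, 1.0]] [[-0.9987, -0.0198, 0.0479, 0.4749], [-0.0501, 0.6118, -0.7894, 0.7398], [-0.0137, -0.7908, -0.6119, 0.6254], [0.0, 0.0, 0.0, 1.0]]
{'time': 0.1, 'qpos': [-1.407, 0.343, 1.525, 0.0, 1.275, -0.146], 'qvel': [0.001, -0.002, -0.002, 0.001, -0.0, 0.0], 'joint_efforts': [0.002, -43.2, -24.469, 0.072, 0.053, -0.0], 'tool_pos': [0.16, -0.5, 0.226], 'tool_rot': [-3.14, -0.0, 0.31], 'contact_force': [0.21, -0.908, 0.446], 'torque': [-0.068, -0.007, -0.003], 'grip_force': 0.0, 'opening': 0.092} -0.0188
```

View pics/top0.png

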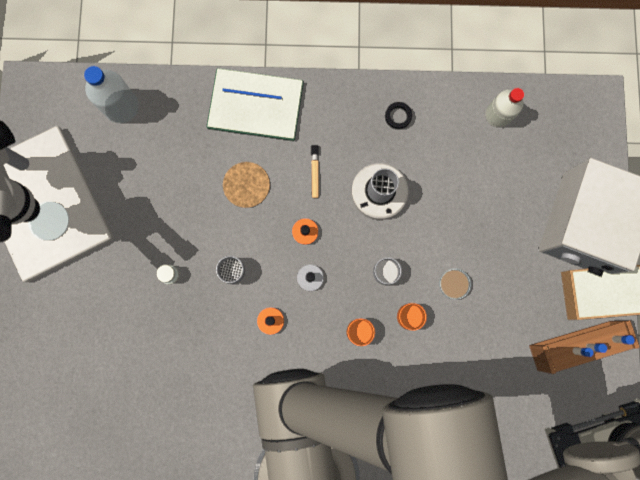

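View pics/side0.png

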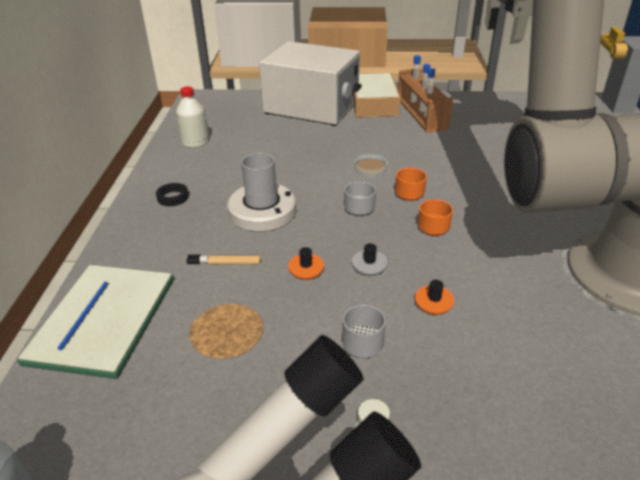

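The top picture shows these candidates:
- **Coarse sieve:** in the shaker at (382,185), 3-bar deck.
- **Sieves on the bench:** medium at (230,270), grid deck; fine at (388,271), plain deck. The orange look-alikes are at (361,331) and (412,316).
- **Lid:** steel at (310,278). The orange ones are at (305,231) and (271,320).
- **Mat:** (246,185).
- **Bystanders:** dish (455,284), jar (166,274), brush (316,172).

The side picture agrees. I'll check the choice in a close crop.

```bash
cat > h.py <<'E'
import cv2,numpy as np
from cell import robot,viewer
def ray(n,uv):
    p=viewer.camera_params(n);K=np.array(p["K"]);T=np.array(p["T"])
    d=T[:3,:3]@np.linalg.inv(K)@np.array([uv[0],uv[1],1.]);return T[:3,3],d
def plane(n,uv,z):
    o,d=ray(n,uv);return (o+d*(z-o[2])/d[2])[:2]
def proj(n,P):
    p=viewer.camera_params(n);K=np.array(p["K"]);T=np.linalg.inv(np.array(p["T"]))
    q=K@(T[:3,:3]@np.array(P)+T[:3,3]);return q[:2]/q[2]
E
python3 - <<'E'
import cv2
a=cv2.imread("pics/top0.png");c=a[155:345,205:425]
cv2.imwrite("pics/crop0.png",cv2.resize(c,None,fx=3.15,fy=3.15,interpolation=cv2.INTER_CUBIC))
b=cv2.imread("pics/side0.png");c=b[140:370,180:460]
cv2.imwrite("pics/crop1.png",cv2.resize(c,None,fx=2.6,fy=2.6,interpolation=cv2.INTER_CUBIC))
E
```

```text
(no output)
```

View pics/crop0.png

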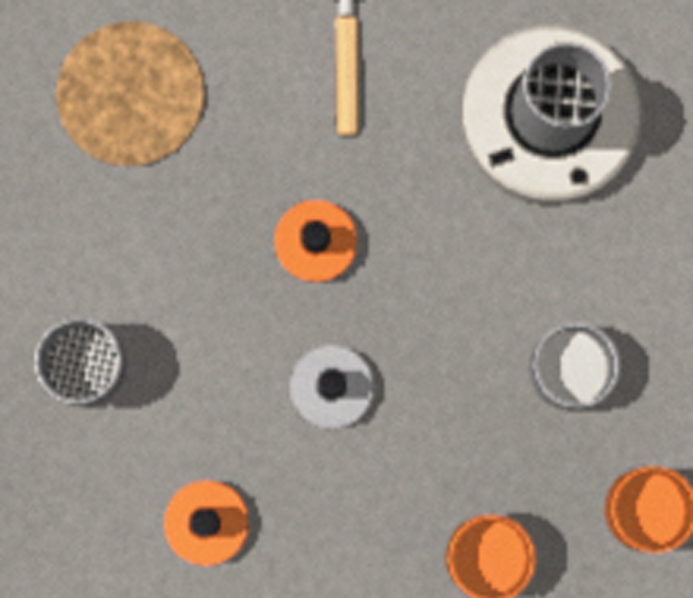

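View pics/crop1.png

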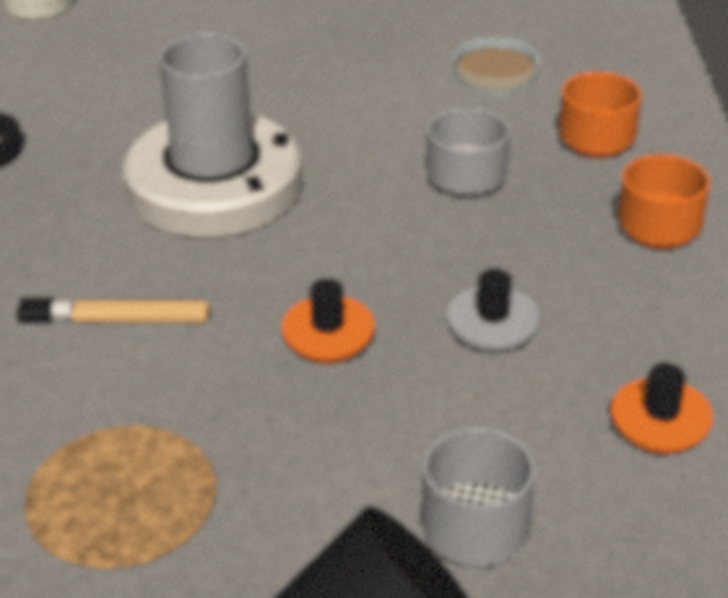

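Crop 0 confirms the choice: 3-bar coarse sieve on the shaker, gridded medium at lower left, plain bright fine at right, and the grey lid with black knob in the middle. Crop 1 shows the same. Next I measure the circles.

Run:
```python
from h import *
top=cv2.imread("pics/top0.png");sd=cv2.imread("pics/side0.png")
def circ(g,c,r,tol=3,S=6):
    h=int(r*1.8);x0,y0=int(c[0]-h),int(c[1]-h)
    p=cv2.resize(top[y0:y0+2*h,x0:x0+2*h],None,fx=S,fy=S,interpolation=cv2.INTER_CUBIC)
    p=cv2.GaussianBlur(cv2.cvtColor(p,cv2.COLOR_BGR2GRAY),(0,0),3)
    k=cv2.HoughCircles(p,cv2.HOUGH_GRADIENT_ALT,1.5,5,param1=80,param2=.5,minRadius=int((r-tol)*S),maxRadius=int((r+tol)*S))
    return [] if k is None else [((q[0]+.5)/S-.5+x0,(q[1]+.5)/S-.5+y0,q[2]/S) for q in k[0][:4]]
for n,c,z,R in [("coarse",(384.5,182),.114,.03),("medium",(230,270),.056,.03),("fine",(388,271),.046,.03),("lid",(310.3,277.8),.015,.03),("shaker",(380,190.5),.03,.065),("mat",(246,184.5),.004,.055),("dish",(455,284),.015,.035),("jar",(166,274),.045,.021)]:
    for q in circ(top,c,572*R/(1.3-z)*1.0,3):
        w=plane("top",q[:2],z);e=plane("top",(q[0]+q[2],q[1]),z)
        print(n,np.round(q,2),"xy",np.round(w,4),"R",round(float(np.hypot(*(e-w))),4),"side px",np.round(proj("side",[*w,z]),1), "reach",round(float(np.hypot(*w)),3))
```

```text
coarse [384.33 181.58  13.12] xy [ 0.6415 -0.1547] R 0.0282 side px [259.3 160.3] reach 0.66
coarse [379.83 189.83  15.29] xy [ 0.6232 -0.1451] R 0.0327 side px [268.7 163.1] reach 0.64
coarse [379.83 189.83  12.69] xy [ 0.6232 -0.1451] R 0.0272 side px [268.7 163.1] reach 0.64
medium [228.58 269.58  12.18] xy [0.4503 0.1785] R 0.0266 side px [366.4 318.7] reach 0.484
medium [228.83 268.33  14.  ] xy [0.453  0.1781] R 0.0306 side px [364.4 318.4] reach 0.487
fine [385.83 271.08  13.02] xy [ 0.4553 -0.1679] R 0.0289 side px [361.6 189.9] reach 0.485
fine [387.58 270.33  13.55] xy [ 0.4571 -0.1718] R 0.0301 side px [360.7 188.7] reach 0.488
fine [385.83 271.08  11.44] xy [ 0.4553 -0.1679] R 0.0254 side px [361.6 189.9] reach 0.485
dish [455.08 285.08  15.35] xy [ 0.4296 -0.3294] R 0.0349 side px [373.  161.4] reach 0.541
jar [164.83 272.08   8.17] xy [0.4426 0.3201] R 0.018 side px [373.7 409.9] reach 0.546
```

```bash
cat >> h.py <<'E'
from scipy.optimize import least_squares
def edgefit(n,im,g,z,R,tol=.006,S=4):
    """circle of known radius R at height z, robust fit to edge points cast on the plane"""
    c=proj(n,[*g,z]);h=int(R*600*2.2);x0,y0=max(int(c[0])-h,0),max(int(c[1])-h,0)
    p=cv2.resize(im[y0:y0+2*h,x0:x0+2*h],None,fx=S,fy=S,interpolation=cv2.INTER_CUBIC)
    e=cv2.Canny(cv2.GaussianBlur(p,(0,0),S*.5),25,60)
    v,u=np.nonzero(e);o,_=ray(n,(0,0))
    W=np.array([plane(n,((a+.5)/S-.5+x0,(b+.5)/S-.5+y0),z) for a,b in zip(u,v)])
    x=np.array(g,float)
    for t in (tol,tol*.6,tol*.4):
        d=np.abs(np.hypot(*(W-x).T)-R);P=W[d<t]
        s=least_squares(lambda q:np.hypot(*(P-q).T)-R,x,loss="cauchy",f_scale=.0008);x=s.x
    a=np.arctan2(*(P-x).T);cov=len(set((a*18/np.pi).astype(int)))/36
    return x,round(cov,2),round(1e3*float(np.median(np.abs(s.fun))),2)
E
python3 - <<'E'
from h import *
im={n:cv2.imread(f"pics/{n}0.png") for n in("top","side")}
for n,g,z,R in [("coarse",(.641,-.154),.114,.03),("coarse_in",(.641,-.154),.114,.0275),("medium",(.453,.178),.056,.03),("fine",(.457,-.1718),.046,.03),("fine_in",(.457,-.1718),.046,.0275),("lid",plane("top",(310.3,277.8),.015),.015,.03),("knob",plane("top",(310.3,277.8),.015),.045,.011),("shaker",plane("top",(380,190.5),.03),.03,.065),("mat",plane("top",(246,184.5),.004),.004,.055),("dish",(.43,-.329),.015,.035),("jar",(.4426,.320),.045,.020)]:
    for c in("top","side"):
        x,cov,r=edgefit(c,im[c],g,z,R);print(n,c,np.round(x,4),cov,r)
print(plane("top",(316,145),.01),plane("top",(316,198),.01),plane("top",(310.3,277.2),.045))
for n in[(305,231),(271,320),(361,331),(412,316)]:print(plane("top",n,.03))
E
```

```text
coarse top [ 0.6406 -0.1549] 0.97 0.8Traceback (most recent call last):
  File "<stdin>", line 5, in <module>
  File "h.py", line 18, in edgefit
    W=np.array([plane(n,((a+.5)/S-.5+x0,(b+.5)/S-.5+y0),z) for a,b in zip(u,v)])
                ~~~~~^^^^^^^^^^^^^^^^^^^^^^^^^^^^^^^^^^^^^
  File "h.py", line 7, in plane
    o,d=ray(n,uv);return (o+d*(z-o[2])/d[2])[:2]
        ~~~^^^^^^
  File "h.py", line 4, in ray
    p=viewer.camera_params(n);K=np.array(p["K"]);T=np.array(p["T"])
ValueError: time passes only in moves, steps and waits
```

```bash
sed -i 's/^def ray/_C={n:viewer.camera_params(n) for n in("top","side")}\ndef ray/; s/p=viewer.camera_params(n)/p=_C[n]/' h.py
sed -i 's/^_C={n:_C\[n\]/_C={n:viewer.camera_params(n)/' h.py
cat > m.py <<'E'
from h import *
im={n:cv2.imread(f"pics/{n}0.png") for n in("top","side")}
for n,g,z,R in [("coarse",(.641,-.154),.114,.03),("coarse_in",(.641,-.154),.114,.0275),("medium",(.453,.178),.056,.03),("fine",(.457,-.1718),.046,.03),("fine_in",(.457,-.1718),.046,.0275),("lid",plane("top",(310.3,277.8),.015),.015,.03),("knob",plane("top",(310.3,277.8),.045),.045,.011),("shaker",plane("top",(380,190.5),.03),.03,.065),("mat",plane("top",(246,184.5),.004),.004,.055),("dish",(.43,-.329),.015,.035),("jar",(.4426,.320),.045,.020)]:
    for c in("top","side"):
        x,cov,r=edgefit(c,im[c],g,z,R);print(n,c,np.round(x,4),cov,r)
print(plane("top",(316,145),.01),plane("top",(316,198),.01))
for n in[(305,231),(271,320),(361,331),(412,316)]:print(plane("top",n,.03))
E
python3 m.py
```

```text
coarse top [ 0.6406 -0.1549] 0.97 0.8
coarse side [ 0.641 -0.154] 0.0 nan
coarse_in top [ 0.6429 -0.1557] 0.97 0.73
coarse_in side [ 0.641 -0.154] 0.0 nan
medium top [0.4514 0.1779] 0.89 0.4
medium side [0.4552 0.1751] 0.11 0.36
fine top [ 0.457  -0.1716] 0.92 0.31
fine side [ 0.457  -0.1718] 0.0 nan
fine_in top [ 0.4557 -0.1706] 0.97 0.92
fine_in side [ 0.457  -0.1718] 0.0 nan
lid top [4.402e-01 3.000e-04] 0.97 0.43
lid side [0.4407 0.0044] 0.28 0.42
knob top [ 4.393e-01 -1.000e-04] 0.97 0.3
knob side [0.4424 0.0048] 0.75 0.55
shaker top [ 0.6424 -0.1556] 0.81 0.41
shaker side [ 0.6441 -0.1493] 0.67 0.44
mat top [0.6546 0.1532] 0.97 0.64
mat side [0.6681 0.1638] 0.06 0.19
dish top [ 0.4305 -0.3312] 0.86 0.55
dish side [ 0.43  -0.329] 0.0 nan
jar top [0.4409 0.3192] 0.97 1.02
jar side [0.4427 0.324 ] 0.72 0.63
[ 0.75133245 -0.00783157] [ 0.62450621 -0.01036474]
[0.54354632 0.01324113]
[0.34279517 0.08388748]
[ 0.32281202 -0.11552577]
[ 0.35800191 -0.22857551]
  return _methods._mean(a, axis=axis, dtype=dtype,
  ret = ret.dtype.type(ret / rcount)
```

Request:
step_arm --increments '[{"delta_pos": [5, -1.6, 0], "dr": [0, 0, 6], "fingers": -1}, {"delta_pos": [10, -3.2, 0], "dr": [0, 0, 12], "fingers": -1}, {"delta_pos": [15, -4.8, 0], "dr": [0, 0, 17.8], "fingers": -1}, {"delta_pos": [20, -6.4, 0], "dr": [0, 0, 17.8], "fingers": -1}, {"delta_pos": [25, -8, 0], "dr": [0, 0, 17.8], "fingers": -1}]'

```text
time: 0.72
tool_pos: [0.3749, -0.3463, 0.2265]
tool_rot: [-3.141, 0.0, -0.001]
contact_force: [1.4, -0.6, -0.4]
opening: 0.0917
grip_force: 0.0
```

Request:
step_arm --increments '[{"delta_pos": [5, -3.6, 0], "dr": [0, 0, 0], "fingers": -1}, {"delta_pos": [10, -7.2, 0], "dr": [0, 0, 0], "fingers": -1}, {"delta_pos": [15, -10.8, 0], "dr": [0, 0, 0], "fingers": -1}, {"delta_pos": [20, -14.4, 0], "dr": [0, 0, 0], "fingers": -1}, {"delta_pos": [25, -18, 0], "dr": [0, 0, 0], "fingers": -1}]'

```text
time: 1.35
tool_pos: [0.6252, -0.1663, 0.2263]
tool_rot: [3.142, 0.001, -0.001]
contact_force: [0.3, -0.9, 0.3]
opening: 0.0916
grip_force: 0.0
```

Request:
step_arm --increments '[{"delta_pos": [1.7, -1.1, 1.5], "dr": [0, 0, 0], "fingers": -1}, {"delta_pos": [1.7, -1.1, 4], "dr": [0, 0, 0], "fingers": -1}, {"delta_pos": [1.7, -1.1, 7], "dr": [0, 0, 0], "fingers": -1}, {"delta_pos": [1.7, -1.1, 7], "dr": [0, 0, 0], "fingers": -1}, {"delta_pos": [1.7, -1.1, 7], "dr": [0, 0, 0], "fingers": -1}]'

```text
time: 1.98
tool_pos: [0.6411, -0.1575, 0.1576]
tool_rot: [3.141, -0.001, -0.002]
contact_force: [0.7, -0.4, 1.3]
opening: 0.092
grip_force: 0.0
```

Run:
```python
from h import *
a=viewer.read_camera("top")[:,:,::-1];b=viewer.read_camera("side")[:,:,::-1]
cv2.imwrite("pics/top1.png",a);cv2.imwrite("pics/side1.png",b)
f=lambda c:cv2.resize(c,(390,390),interpolation=cv2.INTER_CUBIC)
cv2.imwrite("pics/c2.png",np.hstack([f(a[110:260,300:450]),f(b[90:240,180:330])]))
```

```text
(no output)
```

View pics/c2.png

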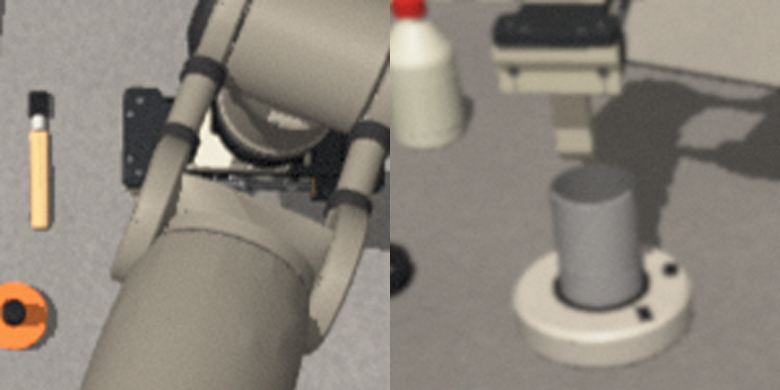

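Run:
```python
from h import *
for x in(.6315,.641,.6505):
  for y in(-.0925,-.1115): print(x,y,proj("side",[x,y,.1576]))
print(proj("side",[.6415,-.155,.114]))
```

```text
0.6315 -0.0925 [257.96773496 156.0672386 ]
0.6315 -0.1115 [259.53550732 150.53904767]
0.641 -0.0925 [252.32066211 155.99520928]
0.641 -0.1115 [253.97535936 150.47074215]
0.6505 -0.0925 [246.67899396 155.92324889]
0.6505 -0.1115 [248.42045033 150.40250099]
[259.32619774 160.22249067]
```

Request:
step_arm --increments '[{"delta_pos": [0, -0.2, 3], "dr": [0, 0, 0], "fingers": -1}, {"delta_pos": [0, -0.2, 6], "dr": [0, 0, 0], "fingers": -1}, {"delta_pos": [0, -0.2, 8.5], "dr": [0, 0, 0], "fingers": -1}, {"delta_pos": [0, -0.2, 8.5], "dr": [0, 0, 0], "fingers": -1}, {"delta_pos": [0, -0.2, 8.5], "dr": [0, 0, 0], "fingers": -0.2}]' --newtons 12

```text
time: 2.7
tool_pos: [0.6419, -0.1553, 0.0736]
tool_rot: [3.141, -0.003, -0.001]
contact_force: [0.1, -0.1, 0.0]
opening: 0.0857
grip_force: 0.0
```

Request:
step_arm --increments '[{"delta_pos": [0, 0, 0], "dr": [0, 0, 0], "fingers": 0.5}, {"delta_pos": [0, 0, 0], "dr": [0, 0, 0], "fingers": 0.5}, {"delta_pos": [0, 0, 0], "dr": [0, 0, 0], "fingers": 0.5}, {"delta_pos": [0, 0, 0], "dr": [0, 0, 0], "fingers": 0.5}, {"delta_pos": [0, 0, 0], "dr": [0, 0, 0], "fingers": 0.5}]' --newtons 12

```text
time: 3.32
tool_pos: [0.6413, -0.1549, 0.0725]
tool_rot: [3.141, -0.001, -0.001]
contact_force: [-1.1, 0.6, 5.7]
opening: 0.0605
grip_force: 12.0
```

Request:
step_arm --increments '[{"delta_pos": [0, 0, -1.5], "dr": [0, 0, 0], "fingers": 0.5}, {"delta_pos": [0, 0, -4], "dr": [0, 0, 0], "fingers": 0.5}, {"delta_pos": [0, 0, -7], "dr": [0, 0, 0], "fingers": 0.5}, {"delta_pos": [0, 0, -9], "dr": [0, 0, 0], "fingers": 0.5}, {"delta_pos": [0, 0, -9], "dr": [0, 0, 0], "fingers": 0.5}]' --newtons 18

```text
time: 3.95
tool_pos: [0.6418, -0.1552, 0.1638]
tool_rot: [3.14, -0.004, -0.001]
contact_force: [-0.2, -0.4, -2.0]
opening: 0.0606
grip_force: 18.0
```

Request:
step_arm --increments '[{"delta_pos": [0.3, -4, 0], "dr": [0, 0, 0], "fingers": 0.5}, {"delta_pos": [0.6, -9, 0], "dr": [0, 0, 0], "fingers": 0.5}, {"delta_pos": [0.9, -14, 0], "dr": [0, 0, 0], "fingers": 0.5}, {"delta_pos": [1.2, -19, 0], "dr": [0, 0, 0], "fingers": 0.5}, {"delta_pos": [1.3, -24, 0], "dr": [0, 0, 0], "fingers": 0.5}]'

```text
time: 4.58
tool_pos: [0.6535, 0.0867, 0.1602]
tool_rot: [3.141, 0.002, -0.001]
contact_force: [0.2, 1.1, -1.3]
opening: 0.0605
grip_force: 18.0
```

Request:
step_arm --increments '[{"delta_pos": [0, -4, 0], "dr": [0, 0, 0], "fingers": 0.5}, {"delta_pos": [0, -6.8, 2], "dr": [0, 0, 0], "fingers": 0.5}, {"delta_pos": [0, -6.8, 5], "dr": [0, 0, 0], "fingers": 0.5}, {"delta_pos": [0, -6.8, 8], "dr": [0, 0, 0], "fingers": 0.5}, {"delta_pos": [0, -6.8, 10], "dr": [0, 0, 0], "fingers": 0.5}]'

```text
time: 5.2
tool_pos: [0.6526, 0.1531, 0.0585]
tool_rot: [3.141, 0.004, -0.001]
contact_force: [0.7, -0.5, -1.7]
opening: 0.0606
grip_force: 18.0
```

Request:
step_arm --increments '[{"delta_pos": [0, 0, 1], "dr": [0, 0, 0], "fingers": 0.5}, {"delta_pos": [0, 0, 2], "dr": [0, 0, 0], "fingers": 0.5}, {"delta_pos": [0, 0, 2.8], "dr": [0, 0, 0], "fingers": 0.5}, {"delta_pos": [0, 0, 3.1], "dr": [0, 0, 0], "fingers": 0.5}, {"delta_pos": [0, 0, 3.1], "dr": [0, 0, 0], "fingers": 0.5}]'

```text
time: 5.82
tool_pos: [0.6544, 0.1531, 0.0309]
tool_rot: [3.142, -0.0, -0.001]
contact_force: [0.3, 0.2, -1.6]
opening: 0.0605
grip_force: 18.0
```

Lower until contact, then open.

Request:
step_arm --increments '[{"delta_pos": [0, 0, 0.15], "dr": [0, 0, 0], "fingers": 0.5}, {"delta_pos": [0, 0, 0.3], "dr": [0, 0, 0], "fingers": 0.5}, {"delta_pos": [0, 0, 0.3], "dr": [0, 0, 0], "fingers": 0.5}, {"delta_pos": [0, 0, 0.3], "dr": [0, 0, 0], "fingers": 0.5}, {"delta_pos": [0, 0, 0.3], "dr": [0, 0, 0], "fingers": 0.5}]'

```text
time: 6.45
tool_pos: [0.6545, 0.1532, 0.0285]
tool_rot: [3.142, -0.001, -0.001]
contact_force: [-2.2, -0.7, 5.7]
opening: 0.0607
grip_force: 18.0
```

Request:
step_arm --increments '[{"delta_pos": [0, 0, 0], "dr": [0, 0, 0], "fingers": -1}, {"delta_pos": [0, 0, 0], "dr": [0, 0, 0], "fingers": -1}, {"delta_pos": [0, 0, 0], "dr": [0, 0, 0], "fingers": -1}, {"delta_pos": [0, 0, 0], "dr": [0, 0, 0], "fingers": -1}, {"delta_pos": [0, 0, 0], "dr": [0, 0, 0], "fingers": -1}]'

```text
time: 7.08
tool_pos: [0.6542, 0.1531, 0.0276]
tool_rot: [3.141, 0.0, -0.001]
contact_force: [-1.4, 0.1, -0.3]
opening: 0.0917
grip_force: 0.0
```

Request:
step_arm --increments '[{"delta_pos": [0, 0, -2], "dr": [0, 0, 0], "fingers": -1}, {"delta_pos": [0, 0, -5], "dr": [0, 0, 0], "fingers": -1}, {"delta_pos": [0, 0, -8], "dr": [0, 0, 0], "fingers": -1}, {"delta_pos": [0, 0, -11], "dr": [0, 0, 0], "fingers": -1}, {"delta_pos": [-2, 3, -12], "dr": [0, 0, 0], "fingers": -1}]'

```text
time: 7.7
tool_pos: [0.636, 0.1245, 0.1517]
tool_rot: [-3.141, -0.007, 0.002]
contact_force: [-0.0, -0.1, -1.7]
opening: 0.0919
grip_force: 0.0
```

Request:
step_arm --increments '[{"delta_pos": [-3, 5, 0], "dr": [0, 0, 0], "fingers": -1}, {"delta_pos": [-6, 10, 0], "dr": [0, 0, 0], "fingers": -1}, {"delta_pos": [-9, 15, 0], "dr": [0, 0, 0], "fingers": -1}, {"delta_pos": [-12, 20, 0], "dr": [0, 0, 0], "fingers": -1}, {"delta_pos": [-15, 25, 0], "dr": [0, 0, 0], "fingers": -1}]'

```text
time: 8.32
tool_pos: [0.4834, -0.1283, 0.1494]
tool_rot: [3.14, -0.003, -0.001]
contact_force: [0.1, -1.0, -0.1]
opening: 0.0918
grip_force: 0.0
```

Request:
step_arm --increments '[{"delta_pos": [-2.7, 4.5, 0], "dr": [0, 0, 0], "fingers": -1}, {"delta_pos": [-2.7, 4.5, 2], "dr": [0, 0, 0], "fingers": -1}, {"delta_pos": [-2.7, 4.5, 4], "dr": [0, 0, 0], "fingers": -1}, {"delta_pos": [-2.7, 4.5, 4], "dr": [0, 0, 0], "fingers": -1}, {"delta_pos": [-2.7, 4.5, 4], "dr": [0, 0, 0], "fingers": -1}]'

```text
time: 8.95
tool_pos: [0.4576, -0.1719, 0.109]
tool_rot: [3.141, -0.002, -0.001]
contact_force: [0.2, 0.4, 0.6]
opening: 0.0919
grip_force: 0.0
```

Run:
```python
from h import *
a=viewer.read_camera("top")[:,:,::-1];b=viewer.read_camera("side")[:,:,::-1]
cv2.imwrite("pics/top2.png",a);cv2.imwrite("pics/side2.png",b)
for n,g,z,R in[("coarse",(.6545,.153),.07,.03),("pan",(.6415,-.155),.058,.03),("panin",(.6415,-.155),.058,.0275),("mat",(.6546,.153),.004,.055),("shaker",(.6424,-.1556),.03,.065)]:
    x,c,r=edgefit("top",a.copy(),g,z,R);print(n,np.round(x,4),c,r)
f=lambda c:cv2.resize(c,(390,390),interpolation=cv2.INTER_CUBIC)
cv2.imwrite("pics/c3.png",np.hstack([f(a[140:340,190:390]),f(b[130:330,220:420])]))
```

```text
coarse [0.6551 0.1519] 0.97 0.54
pan [ 0.6422 -0.1553] 0.97 0.41
panin [ 0.6426 -0.1575] 0.97 0.76
mat [0.6546 0.1533] 0.83 0.47
shaker [ 0.6422 -0.1554] 0.97 0.67
```

View pics/c3.png

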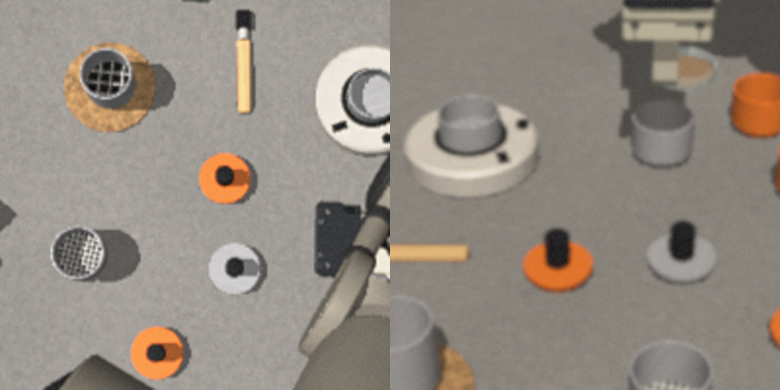

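Coarse sieve stands upright on the mat (top crop, (107,75)); the pan is free. The gripper hangs above the fine sieve, so I descend.

Request:
step_arm --increments '[{"delta_pos": [0, 0, 3], "dr": [0, 0, 0], "fingers": -1}, {"delta_pos": [0, 0, 6], "dr": [0, 0, 0], "fingers": -1}, {"delta_pos": [0, 0, 8.5], "dr": [0, 0, 0], "fingers": -1}, {"delta_pos": [0, 0, 9.3], "dr": [0, 0, 0], "fingers": -1}, {"delta_pos": [0, 0, 9.3], "dr": [0, 0, 0], "fingers": -0.2}]' --newtons 12

```text
time: 9.68
tool_pos: [0.4573, -0.1717, 0.0151]
tool_rot: [3.141, -0.0, -0.001]
contact_force: [-0.7, -1.5, 0.2]
opening: 0.0858
grip_force: 0.0
```

Request:
step_arm --increments '[{"delta_pos": [0, 0, 0], "dr": [0, 0, 0], "fingers": 0.5}, {"delta_pos": [0, 0, 0], "dr": [0, 0, 0], "fingers": 0.5}, {"delta_pos": [0, 0, 0], "dr": [0, 0, 0], "fingers": 0.5}, {"delta_pos": [0, 0, 0], "dr": [0, 0, 0], "fingers": 0.5}, {"delta_pos": [0, 0, 0], "dr": [0, 0, 0], "fingers": 0.5}]'

```text
time: 10.3
tool_pos: [0.4573, -0.1719, 0.0153]
tool_rot: [3.141, -0.001, -0.001]
contact_force: [-1.0, 1.9, 5.6]
opening: 0.0584
grip_force: 12.0
```

Opening of 58.4 mm is short of 60 mm, so I look before lifting.

Run:
```python
from h import *
print({k:np.round(v,4).tolist() for k,v in robot.observe().items() if k in("opening","grip_force","contact_force")})
b=viewer.read_camera("side")[:,:,::-1]
cv2.imwrite("pics/side3.png",b)
cv2.imwrite("pics/c4.png",cv2.resize(b[130:250,290:450],(640,480),interpolation=cv2.INTER_CUBIC))
```

```text
{'contact_force': [-0.9786, 1.9332, 5.6036], 'grip_force': 12.0009, 'opening': 0.0584}
```

View pics/c4.png

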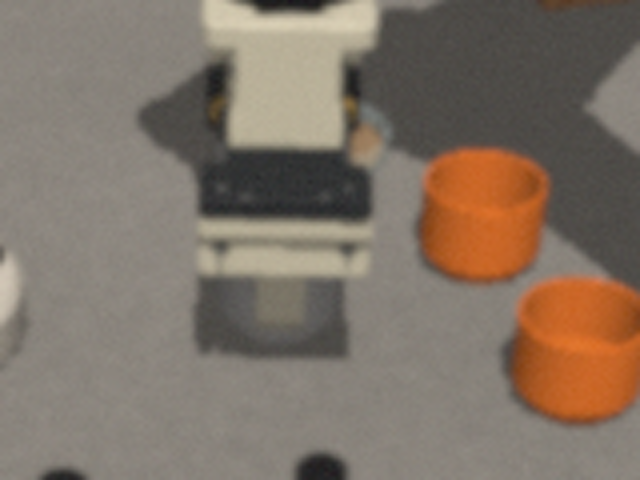

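The finger sits centred on the sieve (near pad at about (280,300) in the crop). I lift and check it in the air.

Request:
step_arm --increments '[{"delta_pos": [0, 0, -1.5], "dr": [0, 0, 0], "fingers": 0.5}, {"delta_pos": [0, 0, -4], "dr": [0, 0, 0], "fingers": 0.5}, {"delta_pos": [0, 0, -7], "dr": [0, 0, 0], "fingers": 0.5}, {"delta_pos": [0, 0, -10], "dr": [0, 0, 0], "fingers": 0.5}, {"delta_pos": [0, 0, -11], "dr": [0, 0, 0], "fingers": 0.5}]' --newtons 18

```text
time: 10.98
tool_pos: [0.4577, -0.1721, 0.1268]
tool_rot: [3.14, -0.003, -0.001]
contact_force: [0.3, -0.1, -0.6]
opening: 0.0581
grip_force: 18.0
```

Request:
step_arm --increments '[{"delta_pos": [4, -0.4, 0], "dr": [0, 0, 0], "fingers": 0.5}, {"delta_pos": [9, -0.8, 0], "dr": [0, 0, 0], "fingers": 0.5}, {"delta_pos": [14, -1.2, 0], "dr": [0, 0, 0], "fingers": 0.5}, {"delta_pos": [18.5, -1.7, 0], "dr": [0, 0, 0], "fingers": 0.5}, {"delta_pos": [18.5, -1.7, 0], "dr": [0, 0, 0], "fingers": 0.5}]'

```text
time: 11.6
tool_pos: [0.6436, -0.154, 0.1228]
tool_rot: [-3.141, 0.001, 0.001]
contact_force: [0.1, 0.3, -1.6]
opening: 0.0585
grip_force: 18.0
```

Run:
```python
from h import *
b=viewer.read_camera("side")[:,:,::-1]
cv2.imwrite("pics/side4.png",b)
cv2.imwrite("pics/c5.png",cv2.resize(b[90:240,170:370],(640,480),interpolation=cv2.INTER_CUBIC))
```

```text
(no output)
```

View pics/c5.png

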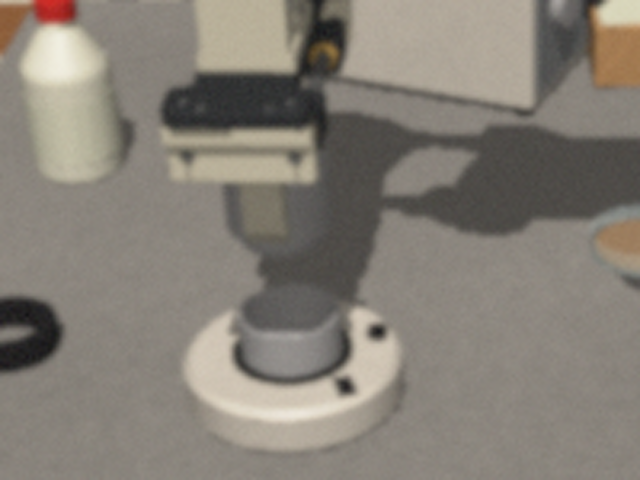

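Request:
step_arm --increments '[{"delta_pos": [0, 0, 2], "dr": [0, 0, 0], "fingers": 0.5}, {"delta_pos": [0, 0, 4], "dr": [0, 0, 0], "fingers": 0.5}, {"delta_pos": [0, 0, 4.6], "dr": [0, 0, 0], "fingers": 0.5}, {"delta_pos": [0, 0, 5.2], "dr": [0, 0, 0], "fingers": 0.5}, {"delta_pos": [0, 0, 5.5], "dr": [0, 0, 0], "fingers": 0.5}]' --newtons 10

```text
time: 12.28
tool_pos: [0.6419, -0.1551, 0.07]
tool_rot: [3.141, -0.0, -0.001]
contact_force: [-0.2, -0.1, -0.1]
opening: 0.0585
grip_force: 10.0
```

Request:
step_arm --increments '[{"delta_pos": [0, 0, 0.2], "dr": [0, 0, 0], "fingers": 0.5}, {"delta_pos": [0, 0, 0.4], "dr": [0, 0, 0], "fingers": 0.5}, {"delta_pos": [0, 0, 0.5], "dr": [0, 0, 0], "fingers": 0.5}, {"delta_pos": [0, 0, 0.6], "dr": [0, 0, 0], "fingers": 0.5}, {"delta_pos": [0, 0, 0.6], "dr": [0, 0, 0], "fingers": 0.5}]' --newtons 6

```text
time: 12.9
tool_pos: [0.6421, -0.1548, 0.0638]
tool_rot: [3.141, -0.0, -0.001]
contact_force: [-0.2, -0.1, -1.0]
opening: 0.0583
grip_force: 6.0
```

Request:
step_arm --increments '[{"delta_pos": [0, 0, 0.1], "dr": [0, 0, 0], "fingers": 0.5}, {"delta_pos": [0, 0, 0.2], "dr": [0, 0, 0], "fingers": 0.5}, {"delta_pos": [0, 0, 0.2], "dr": [0, 0, 0], "fingers": 0.5}, {"delta_pos": [0, 0, 0.2], "dr": [0, 0, 0], "fingers": 0.5}, {"delta_pos": [0, 0, 0.2], "dr": [0, 0, 0], "fingers": 0.5}]'

```text
time: 13.52
tool_pos: [0.6423, -0.1549, 0.063]
tool_rot: [3.141, -0.001, -0.001]
contact_force: [-1.9, 1.0, 5.9]
opening: 0.0585
grip_force: 6.0
```

Request:
step_arm --increments '[{"delta_pos": [0, 0, 0], "dr": [0, 0, 0], "fingers": -1}, {"delta_pos": [0, 0, 0], "dr": [0, 0, 0], "fingers": -1}, {"delta_pos": [0, 0, 0], "dr": [0, 0, 0], "fingers": -1}, {"delta_pos": [0, 0, -1], "dr": [0, 0, 0], "fingers": -1}, {"delta_pos": [0, 0, -3], "dr": [0, 0, 0], "fingers": -1}]'

```text
time: 14.15
tool_pos: [0.6415, -0.1547, 0.0916]
tool_rot: [-3.141, 0.002, -0.001]
contact_force: [0.4, -0.1, 0.8]
opening: 0.0919
grip_force: 0.0
```

Request:
step_arm --increments '[{"delta_pos": [0, 0, -4], "dr": [0, 0, 0], "fingers": -1}, {"delta_pos": [0, 0, -8], "dr": [0, 0, 0], "fingers": -1}, {"delta_pos": [-2.5, -4.5, -8], "dr": [0, 0, 0], "fingers": -1}, {"delta_pos": [-5, -9, -8], "dr": [0, 0, 0], "fingers": -1}, {"delta_pos": [-7.5, -13.5, -8], "dr": [0, 0, 0], "fingers": -1}]'

```text
time: 14.78
tool_pos: [0.5664, -0.0186, 0.1726]
tool_rot: [3.141, -0.001, -0.001]
contact_force: [-0.0, 1.0, -0.2]
opening: 0.0918
grip_force: 0.0
```

Request:
step_arm --increments '[{"delta_pos": [-2.5, -4.5, 0], "dr": [0, 0, 0], "fingers": -1}, {"delta_pos": [-5, -9, 0], "dr": [0, 0, 0], "fingers": -1}, {"delta_pos": [-7.5, -13.5, 0], "dr": [0, 0, 0], "fingers": -1}, {"delta_pos": [-10, -18, 2], "dr": [0, 0, 0], "fingers": -1}, {"delta_pos": [-11.5, -19.9, 4], "dr": [0, 0, 0], "fingers": -1}]'

```text
time: 15.4
tool_pos: [0.4513, 0.1814, 0.1323]
tool_rot: [-3.141, -0.002, 0.001]
contact_force: [-0.2, -0.5, 0.1]
opening: 0.0918
grip_force: 0.0
```

Run:
```python
from h import *
a=viewer.read_camera("top")[:,:,::-1];b=viewer.read_camera("side")[:,:,::-1]
cv2.imwrite("pics/top5.png",a);cv2.imwrite("pics/side5.png",b)
for n,g,z,R in[("fine",(.642,-.155),.094,.03),("lid",(.44,0),.015,.03),("knob",(.44,0),.045,.011)]:
    x,c,r=edgefit("top",a.copy(),g,z,R);print(n,np.round(x,4),c,r)
print(robot.observe()["tool_pos"])
f=lambda c:cv2.resize(c,(390,390),interpolation=cv2.INTER_CUBIC)
cv2.imwrite("pics/c6.png",np.hstack([f(a[130:240,330:440]),f(b[110:340,220:450])]))
```

```text
fine [ 0.641  -0.1553] 0.94 0.51
lid [0.4408 0.0005] 0.44 0.33
knob [4.394e-01 1.000e-04] 0.97 0.31
[0.44966411 0.18076235 0.13071929]
```

View pics/c6.png

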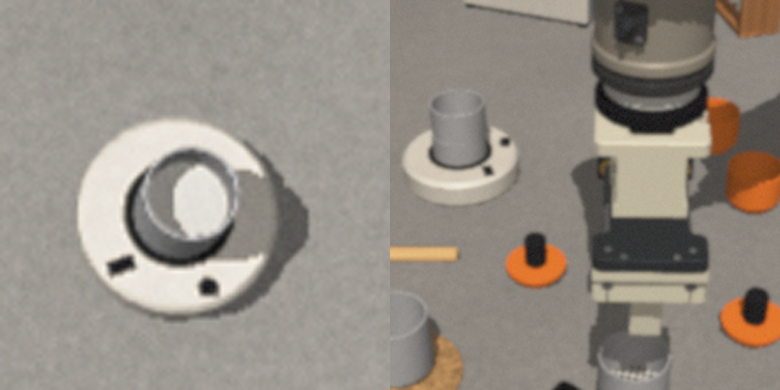

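Fine sieve seated in the pan, rim centre at (.641,-.155). Now the medium.

Request:
step_arm --increments '[{"delta_pos": [0.2, 0.2, 2], "dr": [0, 0, 0], "fingers": -1}, {"delta_pos": [0.2, 0.2, 5], "dr": [0, 0, 0], "fingers": -1}, {"delta_pos": [0.2, 0.2, 8], "dr": [0, 0, 0], "fingers": -1}, {"delta_pos": [0.2, 0.2, 10.5], "dr": [0, 0, 0], "fingers": -1}, {"delta_pos": [0.2, 0.2, 11.1], "dr": [0, 0, 0], "fingers": -1}]' --newtons 12

```text
time: 16.12
tool_pos: [0.4547, 0.1765, 0.0203]
tool_rot: [3.141, 0.001, -0.002]
contact_force: [-1.2, -0.7, -0.0]
opening: 0.0917
grip_force: 0.0
```

Request:
step_arm --increments '[{"delta_pos": [0, 0, 0], "dr": [0, 0, 0], "fingers": -0.2}, {"delta_pos": [0, 0, 0], "dr": [0, 0, 0], "fingers": 0.5}, {"delta_pos": [0, 0, 0], "dr": [0, 0, 0], "fingers": 0.5}, {"delta_pos": [0, 0, 0], "dr": [0, 0, 0], "fingers": 0.5}, {"delta_pos": [0, 0, 0], "dr": [0, 0, 0], "fingers": 0.5}]'

```text
time: 16.75
tool_pos: [0.4547, 0.1774, 0.0213]
tool_rot: [-3.141, -0.001, -0.001]
contact_force: [-1.4, -0.9, 5.5]
opening: 0.0597
grip_force: 12.0
```

Request:
step_arm --increments '[{"delta_pos": [0, 0, -1.5], "dr": [0, 0, 0], "fingers": 0.5}, {"delta_pos": [0, 0, -5], "dr": [0, 0, 0], "fingers": 0.5}, {"delta_pos": [0, 0, -9], "dr": [0, 0, 0], "fingers": 0.5}, {"delta_pos": [0, 0, -13], "dr": [0, 0, 0], "fingers": 0.5}, {"delta_pos": [0, 0, -14.5], "dr": [0, 0, 0], "fingers": 0.5}]' --newtons 18

```text
time: 17.38
tool_pos: [0.455, 0.1776, 0.1689]
tool_rot: [-3.141, -0.004, -0.001]
contact_force: [0.5, -0.0, -2.0]
opening: 0.0597
grip_force: 18.0
```

Request:
step_arm --increments '[{"delta_pos": [2, 4, 0], "dr": [0, 0, 0], "fingers": 0.5}, {"delta_pos": [5, 9, 0], "dr": [0, 0, 0], "fingers": 0.5}, {"delta_pos": [8, 14, 0], "dr": [0, 0, 0], "fingers": 0.5}, {"delta_pos": [11, 19, 0], "dr": [0, 0, 0], "fingers": 0.5}, {"delta_pos": [13, 23, 0], "dr": [0, 0, 0], "fingers": 0.5}]'

```text
time: 18.0
tool_pos: [0.5847, -0.0549, 0.1663]
tool_rot: [3.141, -0.0, -0.002]
contact_force: [0.2, 0.3, -0.6]
opening: 0.0595
grip_force: 18.0
```

Request:
step_arm --increments '[{"delta_pos": [2, 4, 0], "dr": [0, 0, 0], "fingers": 0.5}, {"delta_pos": [4, 7, 0], "dr": [0, 0, 0], "fingers": 0.5}, {"delta_pos": [5.9, 10.2, 0], "dr": [0, 0, 0], "fingers": 0.5}, {"delta_pos": [5.9, 10.2, 0], "dr": [0, 0, 0], "fingers": 0.5}, {"delta_pos": [5.9, 10.2, 0], "dr": [0, 0, 0], "fingers": 0.5}]'

```text
time: 18.62
tool_pos: [0.6424, -0.1543, 0.1658]
tool_rot: [-3.141, 0.001, -0.001]
contact_force: [0.5, 0.5, -1.1]
opening: 0.059
grip_force: 18.0
```

Request:
step_arm --increments '[{"delta_pos": [0.1, 0.05, 2], "dr": [0, 0, 0], "fingers": 0.5}, {"delta_pos": [0.1, 0.05, 4], "dr": [0, 0, 0], "fingers": 0.5}, {"delta_pos": [0.1, 0.05, 4.8], "dr": [0, 0, 0], "fingers": 0.5}, {"delta_pos": [0.1, 0.05, 5.3], "dr": [0, 0, 0], "fingers": 0.5}, {"delta_pos": [0.1, 0.05, 5.5], "dr": [0, 0, 0], "fingers": 0.5}]' --newtons 10

```text
time: 19.25
tool_pos: [0.6441, -0.1551, 0.1112]
tool_rot: [3.141, -0.001, -0.001]
contact_force: [-0.3, -0.8, -0.7]
opening: 0.0596
grip_force: 10.0
```

Request:
step_arm --increments '[{"delta_pos": [0, 0, 0.1], "dr": [0, 0, 0], "fingers": 0.5}, {"delta_pos": [0, 0, 0.2], "dr": [0, 0, 0], "fingers": 0.5}, {"delta_pos": [0, 0, 0.3], "dr": [0, 0, 0], "fingers": 0.5}, {"delta_pos": [0, 0, 0.4], "dr": [0, 0, 0], "fingers": 0.5}, {"delta_pos": [0, 0, 0.4], "dr": [0, 0, 0], "fingers": 0.5}]' --newtons 6

```text
time: 19.88
tool_pos: [0.6439, -0.1554, 0.1066]
tool_rot: [3.142, 0.0, -0.001]
contact_force: [0.0, 0.2, -0.7]
opening: 0.0595
grip_force: 6.0
```

Request:
step_arm --increments '[{"delta_pos": [0, 0, 0.1], "dr": [0, 0, 0], "fingers": 0.5}, {"delta_pos": [0, 0, 0.2], "dr": [0, 0, 0], "fingers": 0.5}, {"delta_pos": [0, 0, 0.25], "dr": [0, 0, 0], "fingers": 0.5}, {"delta_pos": [0, 0, 0.25], "dr": [0, 0, 0], "fingers": 0.5}, {"delta_pos": [0, 0, 0.25], "dr": [0, 0, 0], "fingers": 0.5}]'

```text
time: 20.5
tool_pos: [0.6441, -0.1554, 0.1054]
tool_rot: [3.141, -0.001, -0.001]
contact_force: [-3.2, 0.6, 5.2]
opening: 0.0597
grip_force: 6.0
```

Request:
step_arm --increments '[{"delta_pos": [0, 0, 0], "dr": [0, 0, 0], "fingers": -1}, {"delta_pos": [0, 0, 0], "dr": [0, 0, 0], "fingers": -1}, {"delta_pos": [0, 0, 0], "dr": [0, 0, 0], "fingers": -1}, {"delta_pos": [0, 0, -1], "dr": [0, 0, 0], "fingers": -1}, {"delta_pos": [0, 0, -4], "dr": [0, 0, 0], "fingers": -1}]'

```text
time: 21.12
tool_pos: [0.6431, -0.1551, 0.1434]
tool_rot: [-3.14, 0.003, -0.001]
contact_force: [0.5, -0.5, 0.7]
opening: 0.0914
grip_force: 0.0
```

Request:
step_arm --increments '[{"delta_pos": [0, 0, -3], "dr": [0, 0, 0], "fingers": -1}, {"delta_pos": [0, 0, -5], "dr": [0, 0, 0], "fingers": -1}, {"delta_pos": [0.2, -5, -5], "dr": [0, 0, 0], "fingers": -1}, {"delta_pos": [0.5, -10, -5], "dr": [0, 0, 0], "fingers": -1}, {"delta_pos": [0.8, -15, -5], "dr": [0, 0, 0], "fingers": -1}]'

```text
time: 21.75
tool_pos: [0.6522, -0.0041, 0.1952]
tool_rot: [3.141, -0.001, -0.001]
contact_force: [0.6, 0.8, -0.1]
opening: 0.092
grip_force: 0.0
```

Request:
step_arm --increments '[{"delta_pos": [0.2, -5, 0], "dr": [0, 0, 0], "fingers": -1}, {"delta_pos": [0.2, -10, 0], "dr": [0, 0, 0], "fingers": -1}, {"delta_pos": [0.2, -15, 0], "dr": [0, 0, 0], "fingers": -1}, {"delta_pos": [0.2, -15.9, 4], "dr": [0, 0, 0], "fingers": -1}, {"delta_pos": [0.2, -15.9, 9], "dr": [0, 0, 0], "fingers": -1}]'

```text
time: 22.38
tool_pos: [0.6552, 0.1555, 0.1053]
tool_rot: [-3.141, -0.005, 0.001]
contact_force: [0.5, -0.0, -0.8]
opening: 0.0918
grip_force: 0.0
```

Run:
```python
from h import *
a=viewer.read_camera("top")[:,:,::-1];b=viewer.read_camera("side")[:,:,::-1]
for n,g,z,R in[("medium",(.642,-.155),.140,.03),("medin",(.642,-.155),.140,.0275)]:
    x,c,r=edgefit("top",a.copy(),g,z,R);print(n,np.round(x,4),c,r)
print(robot.observe()["tool_pos"])
f=lambda c:cv2.resize(c,(390,390),interpolation=cv2.INTER_CUBIC)
cv2.imwrite("pics/c7.png",np.hstack([f(a[130:240,330:440]),f(b[110:340,180:410])]))
```

```text
medium [ 0.6412 -0.1558] 0.97 0.55
medin [ 0.6444 -0.1557] 0.97 0.91
[0.65063026 0.15362392 0.09885559]
```

View pics/c7.png

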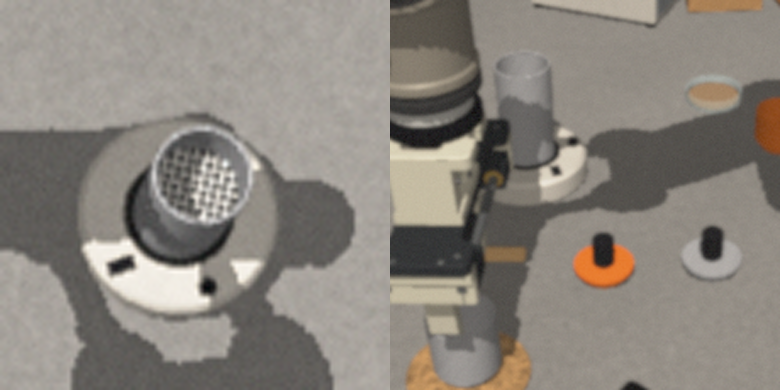

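Medium seated in the fine sieve, with the grid deck visible and the rim at (.641,-.156). The gripper is over the coarse sieve.

Request:
step_arm --increments '[{"delta_pos": [0, 0, 2], "dr": [0, 0, 0], "fingers": -1}, {"delta_pos": [0, 0, 4.5], "dr": [0, 0, 0], "fingers": -1}, {"delta_pos": [0, 0, 6.5], "dr": [0, 0, 0], "fingers": -1}, {"delta_pos": [0, 0, 7.2], "dr": [0, 0, 0], "fingers": -1}, {"delta_pos": [0, 0, 7.2], "dr": [0, 0, 0], "fingers": -1}]' --newtons 12

```text
time: 23.1
tool_pos: [0.655, 0.1535, 0.0335]
tool_rot: [-3.142, -0.001, -0.001]
contact_force: [0.8, 0.6, 0.2]
opening: 0.0917
grip_force: 0.0
```

Request:
step_arm --increments '[{"delta_pos": [0, 0, 0], "dr": [0, 0, 0], "fingers": -0.2}, {"delta_pos": [0, 0, 0], "dr": [0, 0, 0], "fingers": 0.5}, {"delta_pos": [0, 0, 0], "dr": [0, 0, 0], "fingers": 0.5}, {"delta_pos": [0, 0, 0], "dr": [0, 0, 0], "fingers": 0.5}, {"delta_pos": [0, 0, 0], "dr": [0, 0, 0], "fingers": 0.5}]'

```text
time: 23.72
tool_pos: [0.6543, 0.1537, 0.0325]
tool_rot: [3.142, -0.0, -0.001]
contact_force: [-0.2, -0.7, 2.1]
opening: 0.061
grip_force: 12.0
```

Request:
step_arm --increments '[{"delta_pos": [0, 0, -2], "dr": [0, 0, 0], "fingers": 0.5}, {"delta_pos": [0, 0, -6], "dr": [0, 0, 0], "fingers": 0.5}, {"delta_pos": [0, 0, -11], "dr": [0, 0, 0], "fingers": 0.5}, {"delta_pos": [0, 0, -16], "dr": [0, 0, 0], "fingers": 0.5}, {"delta_pos": [0, 0, -19], "dr": [0, 0, 0], "fingers": 0.5}]' --newtons 18

```text
time: 24.35
tool_pos: [0.6547, 0.1537, 0.225]
tool_rot: [-3.141, -0.003, -0.001]
contact_force: [0.9, 0.3, -0.7]
opening: 0.0605
grip_force: 18.0
```

Request:
step_arm --increments '[{"delta_pos": [-0.2, 4, 0], "dr": [0, 0, 0], "fingers": 0.5}, {"delta_pos": [-0.4, 9, 0], "dr": [0, 0, 0], "fingers": 0.5}, {"delta_pos": [-0.6, 14, 0], "dr": [0, 0, 0], "fingers": 0.5}, {"delta_pos": [-0.8, 19, 0], "dr": [0, 0, 0], "fingers": 0.5}, {"delta_pos": [-1, 24, 0], "dr": [0, 0, 0], "fingers": 0.5}]'

```text
time: 24.98
tool_pos: [0.6436, -0.0878, 0.2218]
tool_rot: [-3.141, 0.001, -0.001]
contact_force: [0.1, -0.2, -1.7]
opening: 0.0605
grip_force: 18.0
```

Request:
step_arm --increments '[{"delta_pos": [-0.2, 4, 0], "dr": [0, 0, 0], "fingers": 0.5}, {"delta_pos": [-0.3, 6.9, 0], "dr": [0, 0, 0], "fingers": 0.5}, {"delta_pos": [-0.3, 6.9, 0], "dr": [0, 0, 0], "fingers": 0.5}, {"delta_pos": [-0.3, 6.9, 1], "dr": [0, 0, 0], "fingers": 0.5}, {"delta_pos": [-0.3, 6.9, 2], "dr": [0, 0, 0], "fingers": 0.5}]'

```text
time: 25.6
tool_pos: [0.6409, -0.1539, 0.2011]
tool_rot: [-3.141, 0.001, 0.001]
contact_force: [0.7, 0.1, -1.5]
opening: 0.0608
grip_force: 18.0
```

Request:
step_arm --increments '[{"delta_pos": [0, 0.1, 1], "dr": [0, 0, 0], "fingers": 0.5}, {"delta_pos": [0, 0.1, 2], "dr": [0, 0, 0], "fingers": 0.5}, {"delta_pos": [0, 0.1, 2.8], "dr": [0, 0, 0], "fingers": 0.5}, {"delta_pos": [0, 0.1, 3.4], "dr": [0, 0, 0], "fingers": 0.5}, {"delta_pos": [0, 0.1, 3.8], "dr": [0, 0, 0], "fingers": 0.5}]' --newtons 10

```text
time: 26.22
tool_pos: [0.6409, -0.1564, 0.1639]
tool_rot: [3.142, 0.0, -0.001]
contact_force: [0.5, 0.6, -1.2]
opening: 0.0609
grip_force: 10.0
```

Request:
step_arm --increments '[{"delta_pos": [0, 0, 0.1], "dr": [0, 0, 0], "fingers": 0.5}, {"delta_pos": [0, 0, 0.2], "dr": [0, 0, 0], "fingers": 0.5}, {"delta_pos": [0, 0, 0.3], "dr": [0, 0, 0], "fingers": 0.5}, {"delta_pos": [0, 0, 0.3], "dr": [0, 0, 0], "fingers": 0.5}, {"delta_pos": [0, 0, 0.3], "dr": [0, 0, 0], "fingers": 0.5}]' --newtons 6

```text
time: 26.85
tool_pos: [0.641, -0.1563, 0.1613]
tool_rot: [3.141, -0.0, -0.001]
contact_force: [-0.4, 0.3, -1.2]
opening: 0.061
grip_force: 6.0
```

Request:
step_arm --increments '[{"delta_pos": [0, -0.1, 0.1], "dr": [0, 0, 0], "fingers": 0.5}, {"delta_pos": [0, -0.1, 0.2], "dr": [0, 0, 0], "fingers": 0.5}, {"delta_pos": [0, -0.1, 0.3], "dr": [0, 0, 0], "fingers": 0.5}, {"delta_pos": [0, -0.1, 0.35], "dr": [0, 0, 0], "fingers": 0.5}, {"delta_pos": [0, -0.1, 0.35], "dr": [0, 0, 0], "fingers": 0.5}]'

```text
time: 27.48
tool_pos: [0.6412, -0.1553, 0.1584]
tool_rot: [3.141, -0.001, -0.001]
contact_force: [-1.3, 0.4, 5.1]
opening: 0.061
grip_force: 6.0
```

Request:
step_arm --increments '[{"delta_pos": [0, 0, 0], "dr": [0, 0, 0], "fingers": -1}, {"delta_pos": [0, 0, 0], "dr": [0, 0, 0], "fingers": -1}, {"delta_pos": [0, 0, 0], "dr": [0, 0, 0], "fingers": -1}, {"delta_pos": [0, 0, -1], "dr": [0, 0, 0], "fingers": -1}, {"delta_pos": [0, 0, -4], "dr": [0, 0, 0], "fingers": -1}]'

```text
time: 28.1
tool_pos: [0.6402, -0.1551, 0.197]
tool_rot: [-3.14, 0.003, -0.001]
contact_force: [-0.4, -0.5, 0.0]
opening: 0.0919
grip_force: 0.0
```

Request:
step_arm --increments '[{"delta_pos": [0, 0, -3], "dr": [0, 0, 0], "fingers": -1}, {"delta_pos": [0, 0, -4], "dr": [0, 0, 0], "fingers": -1}, {"delta_pos": [-4, -3.1, -4], "dr": [0, 0, 0], "fingers": -1}, {"delta_pos": [-8, -6.2, -4], "dr": [0, 0, 0], "fingers": -1}, {"delta_pos": [-12, -9.3, -4], "dr": [0, 0, 0], "fingers": -1}]'

```text
time: 28.72
tool_pos: [0.5194, -0.0613, 0.237]
tool_rot: [-3.141, 0.001, -0.001]
contact_force: [0.1, -0.1, 0.1]
opening: 0.0917
grip_force: 0.0
```

Request:
step_arm --increments '[{"delta_pos": [-4, -3.1, 2], "dr": [0, 0, 0], "fingers": -1}, {"delta_pos": [-8.1, -6.3, 6], "dr": [0, 0, 0], "fingers": -1}, {"delta_pos": [-8.1, -6.3, 11], "dr": [0, 0, 0], "fingers": -1}, {"delta_pos": [-8.1, -6.3, 14], "dr": [0, 0, 0], "fingers": -1}, {"delta_pos": [-8.1, -6.3, 14], "dr": [0, 0, 0], "fingers": -1}]'

```text
time: 29.35
tool_pos: [0.4383, 0.0012, 0.096]
tool_rot: [-3.141, 0.005, -0.001]
contact_force: [-0.5, 0.6, 0.4]
opening: 0.0921
grip_force: 0.0
```

Run:
```python
from h import *
a=viewer.read_camera("top")[:,:,::-1];b=viewer.read_camera("side")[:,:,::-1]
for n,g,z,R in[("coarse",(.642,-.155),.196,.03),("coarsein",(.642,-.155),.196,.0275)]:
    x,c,r=edgefit("top",a.copy(),g,z,R);print(n,np.round(x,4),c,r)
print(robot.observe()["tool_pos"])
f=lambda c:cv2.resize(c,(390,390),interpolation=cv2.INTER_CUBIC)
cv2.imwrite("pics/c8.png",np.hstack([f(a[130:240,330:440]),f(b[80:310,200:430])]))
```

```text
coarse [ 0.6418 -0.1557] 0.81 0.34
coarsein [ 0.6412 -0.1556] 0.97 1.22
[0.44053133 0.00071129 0.09828829]
```

View pics/c8.png

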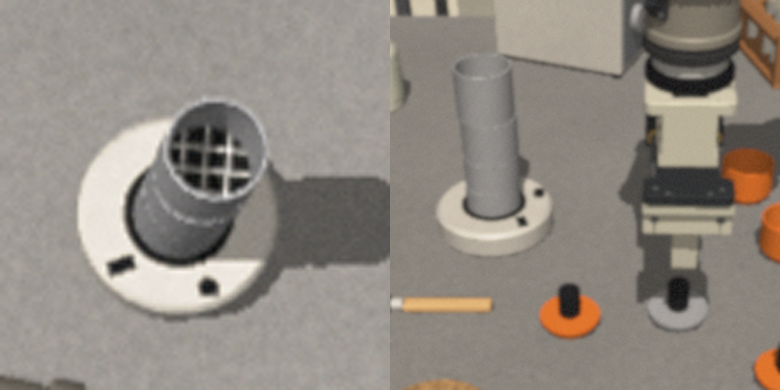

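The tower of three stands straight and seated, rim at (.642,-.156). The gripper is centred over the lid knob.

Request:
step_arm --increments '[{"delta_pos": [0, 0, 3], "dr": [0, 0, 0], "fingers": -0.4}, {"delta_pos": [0, 0, 5.5], "dr": [0, 0, 0], "fingers": -0.2}, {"delta_pos": [0, 0, 7], "dr": [0, 0, 0], "fingers": 0}, {"delta_pos": [0, 0, 7.5], "dr": [0, 0, 0], "fingers": 0}, {"delta_pos": [0, 0, 7.5], "dr": [0, 0, 0], "fingers": 0}]' --newtons 15

```text
time: 30.08
tool_pos: [0.4408, 0.0006, 0.0235]
tool_rot: [3.141, -0.001, -0.001]
contact_force: [0.2, -0.3, -0.2]
opening: 0.0477
grip_force: 0.0
```

Request:
step_arm --increments '[{"delta_pos": [0, 0, 0], "dr": [0, 0, 0], "fingers": 0.9}, {"delta_pos": [0, 0, 0], "dr": [0, 0, 0], "fingers": 0.9}, {"delta_pos": [0, 0, 0], "dr": [0, 0, 0], "fingers": 0.9}, {"delta_pos": [0, 0, 0], "dr": [0, 0, 0], "fingers": 0.9}, {"delta_pos": [0, 0, 0], "dr": [0, 0, 0], "fingers": 0.9}]'

```text
time: 30.7
tool_pos: [0.4403, 0.0008, 0.023]
tool_rot: [3.141, -0.001, -0.001]
contact_force: [-1.3, -0.2, 5.6]
opening: 0.0212
grip_force: 15.0
```

Request:
step_arm --increments '[{"delta_pos": [0, 0, -2], "dr": [0, 0, 0], "fingers": 0.9}, {"delta_pos": [0, 0, -7], "dr": [0, 0, 0], "fingers": 0.9}, {"delta_pos": [0, 0, -13], "dr": [0, 0, 0], "fingers": 0.9}, {"delta_pos": [0, 0, -19], "dr": [0, 0, 0], "fingers": 0.9}, {"delta_pos": [0, 0, -23], "dr": [0, 0, 0], "fingers": 0.9}]' --newtons 20

```text
time: 31.32
tool_pos: [0.4403, 0.0008, 0.2553]
tool_rot: [3.141, -0.003, -0.001]
contact_force: [0.2, -0.4, -1.6]
opening: 0.0215
grip_force: 20.0
```

Request:
step_arm --increments '[{"delta_pos": [3, 2.4, 0], "dr": [0, 0, 0], "fingers": 0.9}, {"delta_pos": [7, 5.5, 0], "dr": [0, 0, 0], "fingers": 0.9}, {"delta_pos": [11, 8.6, 0], "dr": [0, 0, 0], "fingers": 0.9}, {"delta_pos": [15, 11.7, 0], "dr": [0, 0, 0], "fingers": 0.9}, {"delta_pos": [18, 14, 0], "dr": [0, 0, 0], "fingers": 0.9}]'

```text
time: 31.95
tool_pos: [0.621, -0.1407, 0.2516]
tool_rot: [-3.141, 0.001, -0.002]
contact_force: [1.2, -0.2, -1.3]
opening: 0.0212
grip_force: 20.0
```

Request:
step_arm --increments '[{"delta_pos": [1, 0.8, 0], "dr": [0, 0, 0], "fingers": 0.9}, {"delta_pos": [2.1, 1.6, 0], "dr": [0, 0, 0], "fingers": 0.9}, {"delta_pos": [2.1, 1.6, 0], "dr": [0, 0, 0], "fingers": 0.9}, {"delta_pos": [2.1, 1.6, 1], "dr": [0, 0, 0], "fingers": 0.9}, {"delta_pos": [2.1, 1.6, 1], "dr": [0, 0, 0], "fingers": 0.9}]'

```text
time: 32.58
tool_pos: [0.64, -0.1547, 0.2414]
tool_rot: [-3.141, 0.003, -0.001]
contact_force: [-0.7, 0.7, -0.7]
opening: 0.0214
grip_force: 20.0
```

Request:
step_arm --increments '[{"delta_pos": [0, 0, 1], "dr": [0, 0, 0], "fingers": 0.9}, {"delta_pos": [0, 0, 1.8], "dr": [0, 0, 0], "fingers": 0.9}, {"delta_pos": [0, 0, 2.3], "dr": [0, 0, 0], "fingers": 0.9}, {"delta_pos": [0, 0, 2.7], "dr": [0, 0, 0], "fingers": 0.9}, {"delta_pos": [0, 0, 2.8], "dr": [0, 0, 0], "fingers": 0.9}]' --newtons 10

```text
time: 33.2
tool_pos: [0.6409, -0.1553, 0.2144]
tool_rot: [-3.142, 0.0, -0.001]
contact_force: [-0.5, 1.5, -0.7]
opening: 0.0217
grip_force: 10.0
```

Request:
step_arm --increments '[{"delta_pos": [0, 0, 0.1], "dr": [0, 0, 0], "fingers": 0.9}, {"delta_pos": [0, 0, 0.2], "dr": [0, 0, 0], "fingers": 0.9}, {"delta_pos": [0, 0, 0.3], "dr": [0, 0, 0], "fingers": 0.9}, {"delta_pos": [0, 0, 0.3], "dr": [0, 0, 0], "fingers": 0.9}, {"delta_pos": [0, 0, 0.3], "dr": [0, 0, 0], "fingers": 0.9}]' --newtons 6

```text
time: 33.83
tool_pos: [0.641, -0.1553, 0.2118]
tool_rot: [3.141, -0.0, -0.001]
contact_force: [-0.7, -0.4, -1.6]
opening: 0.0216
grip_force: 6.0
```

Request:
step_arm --increments '[{"delta_pos": [0, 0, 0.1], "dr": [0, 0, 0], "fingers": 0.9}, {"delta_pos": [0, 0, 0.2], "dr": [0, 0, 0], "fingers": 0.9}, {"delta_pos": [0, 0, 0.3], "dr": [0, 0, 0], "fingers": 0.9}, {"delta_pos": [0, 0, 0.35], "dr": [0, 0, 0], "fingers": 0.9}, {"delta_pos": [0, 0, 0.35], "dr": [0, 0, 0], "fingers": 0.9}]'

```text
time: 34.45
tool_pos: [0.6412, -0.1554, 0.209]
tool_rot: [3.141, -0.001, -0.001]
contact_force: [-2.1, 0.9, 5.4]
opening: 0.0217
grip_force: 6.0
```

Seated at the expected height. I release, retreat and check.

Request:
step_arm --increments '[{"delta_pos": [0, 0, 0], "dr": [0, 0, 0], "fingers": -0.5}, {"delta_pos": [0, 0, 0], "dr": [0, 0, 0], "fingers": -0.5}, {"delta_pos": [0, 0, 0], "dr": [0, 0, 0], "fingers": -0.5}, {"delta_pos": [0, 0, -1], "dr": [0, 0, 0], "fingers": -0.5}, {"delta_pos": [0, 0, -4], "dr": [0, 0, 0], "fingers": -0.5}]'

```text
time: 35.08
tool_pos: [0.6403, -0.1552, 0.2475]
tool_rot: [-3.14, 0.003, -0.001]
contact_force: [0.3, -0.1, 0.4]
opening: 0.0657
grip_force: 0.0
```

Request:
step_arm --increments '[{"delta_pos": [0, 0, -3], "dr": [0, 0, 0], "fingers": -0.5}, {"delta_pos": [-3, -3, -4], "dr": [0, 0, 0], "fingers": -0.5}, {"delta_pos": [-7, -6, -4], "dr": [0, 0, 0], "fingers": -0.5}, {"delta_pos": [-11, -9, -4], "dr": [0, 0, 0], "fingers": -0.5}, {"delta_pos": [-14, -11, -4], "dr": [0, 0, 0], "fingers": -0.5}]'

```text
time: 35.7
tool_pos: [0.4996, -0.044, 0.2893]
tool_rot: [3.141, -0.001, -0.0]
contact_force: [0.2, 0.2, 0.2]
opening: 0.069
grip_force: 0.0
```

Request:
step_arm --increments '[{"delta_pos": [-1, -2, 0], "dr": [0, 0, 0], "fingers": -0.5}, {"delta_pos": [-2, -4, 0], "dr": [0, 0, 0], "fingers": -0.5}, {"delta_pos": [-2, -4, 0], "dr": [0, 0, 0], "fingers": -0.5}, {"delta_pos": [-2, -4, 0], "dr": [0, 0, 0], "fingers": -0.5}, {"delta_pos": [-2, -4, 0], "dr": [0, 0, 0], "fingers": -0.5}]'

```text
time: 36.33
tool_pos: [0.4816, -0.0057, 0.2879]
tool_rot: [3.141, 0.0, -0.001]
contact_force: [-0.2, -1.0, -0.4]
opening: 0.0687
grip_force: 0.0
```

Run:
```python
from h import *
a=viewer.read_camera("top")[:,:,::-1];b=viewer.read_camera("side")[:,:,::-1]
for n,g,z,R in[("lid",(.642,-.155),.201,.03),("knob",(.642,-.155),.231,.011)]:
    x,c,r=edgefit("top",a.copy(),g,z,R);print(n,np.round(x,4),c,r)
f=lambda c:cv2.resize(c,(390,390),interpolation=cv2.INTER_CUBIC)
cv2.imwrite("pics/c9.png",np.hstack([f(a[130:240,330:440]),f(b[80:240,190:350])]))
```

```text
lid [ 0.6409 -0.1558] 0.97 0.4
knob [ 0.6394 -0.1556] 0.75 0.4
```

View pics/c9.png

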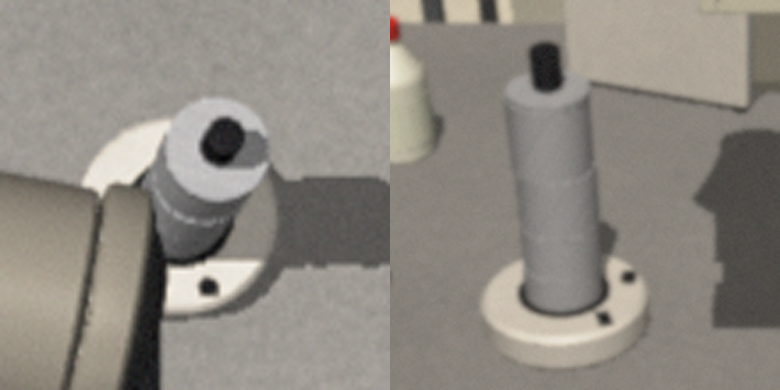

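The tower is complete, with the lid flat and centred at (.641,-.156) and the arm clear of it.

```bash
python3 -c "
from cell import robot
print(robot.hand_in())"
```

```text
the job is handed in; nothing more can be done
None
```

I set the coarse sieve aside on the mat, built the tower (fine, medium, coarse, lid) on the pan with every part seated, and handed the job in at about 36 s; the hand-in gave no verdict.

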